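# Change the driving sleeve on a bearing before pressing

### The job

A narrow sleeve has been left on the bearing, which needs the wide sleeve that stands at the back of the blue tray behind two drifts. First stand both drifts upright on the black rubber mat, then exchange the sleeves: the wide one over the shaft end and squarely down on the bearing, the narrow one upright where the wide one stood in the tray. Only once the wide sleeve is on the bearing, put each drift back upright in the very place it came from; do not drop anything or tip it over, and leave the tub, tumbler and screwdriver alone.

Things in the scene. Friction and masses are not known exactly. Their poses are not given: they have to be found in the camera images.
- tray: Fixed narrow blue tray, 202 (x) x 72 mm (y), inside 196 x 66; floor 3 thick; walls 42 high, front lip 18. Origin: centre of underside on the bench; +x to its back end, away from the robot. In single file along x: drifts near x = -72 and -22 mm (which is which varies), wide sleeve near +31, 44 mm free behind it. Gaps between them and beside the wide sleeve, about 10 mm, are too narrow for a finger.
- housing: Fixed grey bearing housing (100 mm square flange, round boss 84 mm) bolted on a dark steel plate 140 x 120 x 10 mm. Origin: centre of the plate's underside on the bench, below the bearing; z up. The 47 mm steel bearing's flat top is 50 mm above the origin (boss top 46); a 20 mm shaft end stands up through it on the axis to 68 mm. At the start the narrow sleeve stands over it.
- mat: Fixed flat black ribbed rubber mat, 190 mm (x) by 150 mm (y), 3 mm thick: the side area. Origin: centre of its underside, on the bench.
- wide_sleeve: Loose short wide steel tube, 46 mm outside diameter, 38 mm bore, 40 mm high, 0.17 kg, standing upright at the back of the tray, its top level with the walls. Origin: centre of its underside, z along its axis.
- narrow_sleeve: Loose tall narrow steel tube, 34 mm outside diameter, 26 mm bore, 60 mm high, 0.18 kg, standing over the shaft on the bearing at the start (underside 50 mm above the bench). Origin: centre of its underside, z along its axis.
- disc_drift: Loose steel drift of turned shape: thin disc foot 40 mm diameter, 16 mm thick, with a slim round stem 22 mm diameter from 18 mm up to its top at 95 mm; 0.36 kg. Upright in the tray. Origin: centre of its underside, z up the stem.
- barrel_drift: Loose steel drift of turned shape: barrel foot 40 mm diameter, 36 mm high, a cone, then a thicker round stem 28 mm diameter from 44 mm up to its top at 85 mm; 0.58 kg. Upright in the tray. Origin: centre of its underside, z up the stem.
- tub: Bystander: closed round white plastic tub with a flat white lid, 76 mm diameter, 50 mm high. Origin: centre of its underside. Leave alone.
- tumbler: Bystander: white drinking tumbler with a black lid, 76 mm diameter, 178 mm high. Origin: centre of its underside. Leave alone.
- screwdriver: Bystander: screwdriver lying on the bench, about 0.2 m long. Leave alone.

How it is judged:
By the outcome, as a careful person would: the job done as asked, in the order asked, and still so for the second after the job is handed in, with the robot touching nothing.
It also fails if it takes over 144 s, if anything falls off the work surface, if the arm or the gripper's body presses on something with over 40 N, if the wrist force passes 120 N, or if a joint passes its speed limit or range.

### The arm

A 7-joint arm with a two-finger parallel gripper is mounted at the origin on the work surface. World frame = base frame: x ahead of the robot, y to its left, z up, the work surface at z = 0. Lengths are in m, angles in rad, forces in N, time in s.
With the tool pointing down it reaches from about 0.425 to 0.925 m from the base axis. Payload 6.8 kg.
Tool frame: the origin (TCP) lies midway between the tips of the shut fingers; the grasp point (between the pads) lies r.grip_point_offset behind it (r.grip_point_offset is the distance from the TCP to the grasp point, in m); z points along the fingers, y is the line along which they close (so a half turn about z gives the same grasp; the last joint's range is limited). The gripper opens to 85 mm and grips with 20 to 120 N. Pads are 22 mm wide; open, the fingers measure 114 mm over their backs; the gripper's body (76 mm by 85 mm) begins 54 mm behind the grasp point. The pads swing forward as they close: fully open they stand 13 mm farther back than shut.
Start: joints at [1.145, 0.477, 0.022, 1.555, -0.011, 1.109, -0.083], TCP at [0.211, -0.641, 0.231] pointing down, gripper open.
Joint ranges: [-2.96, 2.96], [-0.34, 2.1], [-1.41, 1.46], [0.24, 2.44], [-1.37, 4.51], [0.17, 1.92], [-2.96, 2.96]. Speed limits (rad/s): [2.39, 2.39, 3.14, 3.14, 3.14, 3.14, 3.14].

### API

Orientations are given as a rotation vector (axis times angle).
In Python, from bench import r gives the robot as it stands. The module is installed in compiled form; this text tells all that it offers.
- The arm moves only by the shell command python3 -m crank 'ROWS' [FORCE]. ROWS is JSON, a list of rows, each a list of 5 numbers: the shift along the world's x, y, z in units of 200 mm (1.0 is 200 mm), then the turn about the world's z in units of 45 degrees (1.0 is 45 degrees), then the opening, from -1 (shut) to 1 (fully open). In form: [[dx, dy, dz, turn, jaw], ...]. A call has 1 to 8 rows; each row shifts and turns the commanded pose from where the row before left it; what a row does not reach is not made up. A row lasts 1/12 s, in which the tool goes at most 41.7 mm and 7.16 degrees, less where a joint would pass 70% of its speed; a pose out of reach is approached as far as the arm can. A call with a number of a shift or a turn outside -1 to 1 is refused whole. A call with a gripper value outside its range is refused whole. The fingers move at their own pace and stop on an object; FORCE is the grip in N (left out, the last holds). Time passes only in rows, so rows that do not move let the fingers close. It gives the time, the measured TCP pose, the force, the opening and the grip force at its end, in the units of the state.
- r.get_obs(): the state, without advancing time (a new reading comes with each control period).
- r.grab_frame(name): name is "scene" or "top"; returns the picture (400x640x3 uint8, blue, green, red); there is no depth.
- r.camera_model(name): a dict with "fx", "fy", "cx", "cy" (pixels), "distortion" ([k1, k2, p1, p2, k3] as OpenCV has them; the pictures are not rectified), "R" (3x3) and "t" (3): a world point X has camera coordinates R X + t. Camera axes: x right, y down, z forward; pixel columns grow to the right and rows downward; lengths in m; the calibration is good to about 2 mm. A picture is of the moment at which its call begins. camera_model takes no time and is no camera call.
- r.hand_in(): hands the job in; it is judged then, once.
The state is a dict: "clock": time; "joints": joint angles; "qvel": joint speeds; "tau": joint torques, N m; "tcp_pos": TCP position; "orientation": TCP orientation; "contact_force": force on the tool from outside, world axes, zero at the start; "moment": the same for the moment, N m; "grip_width": finger opening in m; "gripper_force": force on a finger pad.
Only numpy, scipy, OpenCV 4.12 (cv2) and the standard library are available. Lean on these libraries where they do the work, as an engineer would, in place of code of your own. Each camera call takes 0.05 s, during which the arm holds its last target. There are 200 camera calls.

## Working session

There is one attempt and no reset: what is moved stays moved. The work goes in short steps, Python scripts to look and compute and a shell command to move; the robot and the scene stay as the last step left them, time stands still between calls to the robot, and variables do not carry over. Pictures are saved under pics/ and viewed, at most 14 in all, crops included, and the job is handed in when it is done.

```bash
mkdir -p pics; python3 - <<'E'
from bench import r
import cv2
for n in("scene","top"):
    cv2.imwrite(f"pics/{n}0.png",r.grab_frame(n)); m=r.camera_model(n); print(n,m)
print(r.get_obs(), r.grip_point_offset)
E
```

```text
scene {'fx': 400.401613063692, 'fy': 400.401613063692, 'cx': 324.1752482683132, 'cy': 196.22822442290519, 'distortion': array([0.0038102, 0.       , 0.       , 0.       , 0.       ]), 'R': array([[-0.0654245 ,  0.99781384, -0.00933723],
       [ 0.6973552 ,  0.03902713, -0.71566236],
       [-0.7137334 , -0.05333322, -0.69838399]]), 't': array([ 0.07214525, -0.33532441,  1.46480536])}
top {'fx': 440.65493783357823, 'fy': 440.65493783357823, 'cx': 323.0771268740266, 'cy': 200.70310585228438, 'distortion': array([-0.04418189,  0.        ,  0.        ,  0.        ,  0.        ]), 'R': array([[-4.72632762e-04, -9.99948279e-01, -1.01595623e-02],
       [-9.88483147e-01,  2.00461490e-03, -1.51317710e-01],
       [ 1.51330250e-01,  9.97103839e-03, -9.88432969e-01]]), 't': array([-0.03385956,  0.58180292,  1.0043579 ])}
{'clock': 0.1, 'joints': array([ 1.14487401,  0.47774454,  0.02234162,  1.55630345, -0.0115219 ,
        1.10932971, -0.08310808]), 'qvel': array([-0.00114854, -0.00142137,  0.00172848, -0.00320157, -0.00160634,
        0.00029206, -0.00105964]), 'tau': array([ 4.26368555e-03, -5.97756958e+01,  1.61405772e+00, -2.81952864e+01,
        1.28342558e-02,  5.05405362e-03,  1.73041707e-05]), 'tcp_pos': array([ 0.21077142, -0.64070098,  0.2304255 ]), 'orientation': array([-3.10041125e+00, -4.96885249e-01,  5.67534322e-04]), 'contact_force': array([-0.04846291,  0.20243019,  0.05818026]), 'moment': array([-0.03162457,  0.05889023, -0.01667468]), 'gripper_force': 0.0, 'grip_width': 0.08573519320345616} 0.0187
```

View pics/scene0.png

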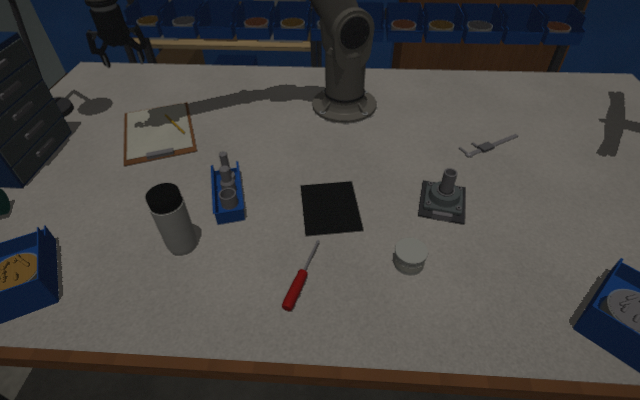

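View pics/top0.png

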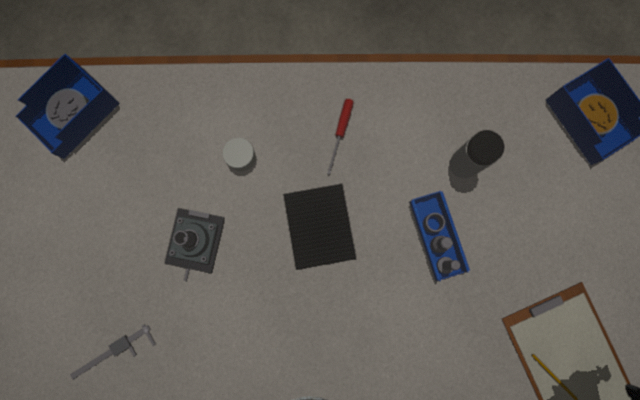

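The scene view shows the tray at about (228,193), mat (331,208), housing (443,200). The top view shows the tray at (439,237), mat (320,227), housing (194,240), tumbler (485,148), and tub (238,153). I'll enlarge crops for exact pixels.

```bash
cat > h.py <<'E'
import numpy as np, cv2
from bench import r
def ray(n,uv):
    m=r.camera_model(n); K=np.array([[m['fx'],0,m['cx']],[0,m['fy'],m['cy']],[0,0,1]])
    p=cv2.undistortPoints(np.array([[uv]],float),K,m['distortion'])[0,0]
    R=np.array(m['R']); return -R.T@m['t'], R.T@np.array([p[0],p[1],1])
def onz(n,uv,z):
    c,d=ray(n,uv); return c+d*(z-c[2])/d[2]
def proj(n,X):
    m=r.camera_model(n); K=np.array([[m['fx'],0,m['cx']],[0,m['fy'],m['cy']],[0,0,1]])
    return cv2.projectPoints(np.array(X,float).reshape(-1,1,3),cv2.Rodrigues(np.array(m['R']))[0],np.array(m['t']),K,m['distortion'])[0][:,0]
def crop(img,u,v,w,h,s):
    c=cv2.resize(img[v:v+h,u:u+w],None,fx=s,fy=s,interpolation=cv2.INTER_CUBIC)
    c=cv2.convertScaleAbs(c,alpha=1.7)
    for k in range(0,w,10):
        cv2.line(c,(k*s,0),(k*s,6),(0,255,255),1); cv2.putText(c,str(u+k),(k*s,16),0,.35,(0,255,255),1) if k%20==0 else 0
    for k in range(0,h,10):
        cv2.line(c,(0,k*s),(6,k*s),(0,255,255),1); cv2.putText(c,str(v+k),(8,k*s+4),0,.35,(0,255,255),1) if k%20==0 else 0
    return c
E
python3 - <<'E'
from h import *
t=cv2.imread('pics/top0.png');s=cv2.imread('pics/scene0.png')
a=np.hstack([crop(t,400,185,80,100,5),crop(t,155,195,80,100,5)])
cv2.imwrite('pics/c1.png',a)
b=np.hstack([crop(s,195,140,65,90,6),crop(s,410,150,65,90,6)])
cv2.imwrite('pics/c2.png',b)
def corners(n,img,mask,z,name):
    cs,_=cv2.findContours(mask,cv2.RETR_EXTERNAL,cv2.CHAIN_APPROX_NONE)
    for c in cs:
        if cv2.contourArea(c)<300: continue
        P=np.array([onz(n,p[0],z)[:2] for p in c])*1000
        R=cv2.minAreaRect(P.astype(np.float32)); print(n,name,cv2.boundingRect(c),np.round(R[0],1),np.round(R[1],1),round(R[2],1))
for n,img in(('top',t),('scene',s)):
    hsv=cv2.cvtColor(img,cv2.COLOR_BGR2HSV)
    m=(img.max(2)<40).astype(np.uint8)*255; corners(n,img,m,.003,'dark')
    m=cv2.inRange(hsv,(100,120,40),(130,255,255)); corners(n,img,m,.042,'blue')
E
```

```text
top dark (285, 185, 70, 84) [525.1 -24.1] [185.4 144.3] 10.1
top dark (468, 131, 36, 34) [ 723.  -444.2] [78.  92.2] 42.8
top dark (589, 61, 51, 75) [ 858.1 -811.8] [201.8  68.5] 30.4
top dark (18, 57, 62, 64) [885.7 700.2] [ 67.6 196.7] 48.3
top blue (411, 197, 53, 84) [ 497.6 -300.2] [197.6  65.6] 17.7
top blue (563, 59, 77, 100) [ 816.2 -741.3] [205.3 175.2] 31.1
top blue (19, 54, 86, 99) [836.2 633.6] [179.  201.6] 47.6Traceback (most recent call last):
  File "<stdin>", line 15, in <module>
  File "<stdin>", line 11, in corners
  File "h.py", line 8, in onz
    c,d=ray(n,uv); return c+d*(z-c[2])/d[2]
        ~~~^^^^^^
  File "h.py", line 4, in ray
    m=r.camera_model(n); K=np.array([[m['fx'],0,m['cx']],[0,m['fy'],m['cy']],[0,0,1]])
ValueError: time passes only in moves, steps and waits
```

View pics/c1.png

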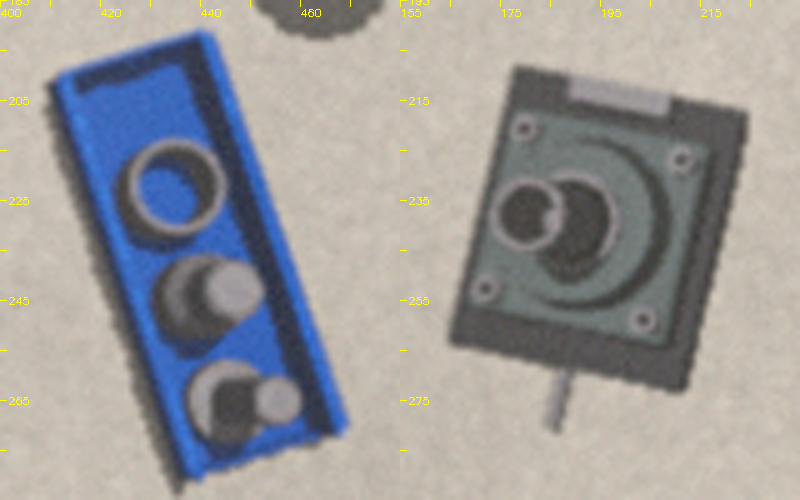

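View pics/c2.png

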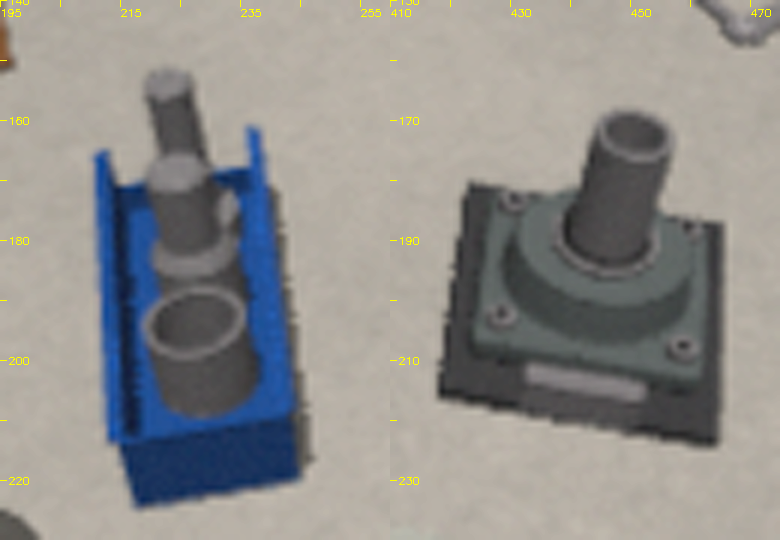

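The crops show the disc drift in front, stem top at about (455,265), with the barrel drift at (446,242) and the wide sleeve rim at (435,222). The narrow sleeve top is at (180,238), and the plate corners are clear.

```bash
sed -i 's/^from bench import r/from bench import r\nCM={n:r.camera_model(n) for n in("top","scene")}/; s/m=r.camera_model(n)/m=CM[n]/' h.py
python3 - <<'E'
from h import *
def t5(x,y,u,v,s): return ((x+.5)/s-.5+u,(y+.5)/s-.5+v)
P={'wide':((177,188),(195,322),.043),'barrel':((233,287),(175,170),.088),'disc':((278,399),(168,84),.098)}
def tri(a,b):
    (c1,d1),(c2,d2)=ray('top',a),ray('scene',b)
    s=np.linalg.lstsq(np.array([d1,-d2]).T,c2-c1,rcond=None)[0]; return (c1+s[0]*d1+c2+s[1]*d2)/2
f=lambda x:np.round(np.array(x)*1000,1)
for k,(a,b,z) in P.items():
    a=t5(*a,400,185,5);b=t5(*b,195,140,6)
    print(k,f(onz('top',a,z)),f(onz('scene',b,z)),f(tri(a,b)))
a=t5(128,214,155,195,5);b=t5(243,136,410,150,6)
print('narrow',f(onz('top',a,.11)),f(onz('scene',b,.11)),f(tri(a,b)))
Q=[onz('top',t5(x,y,155,195,5),.01) for x,y in((113,66),(348,112),(287,390),(50,343))]
print('plate',f(Q),f(np.mean(Q,0)))
Q=[onz('scene',t5(x-390,y,410,150,6),.01) for x,y in((468,182),(723,224),(718,445),(438,397))]
print('plateS',f(Q),f(np.mean(Q,0)))
W=[onz('top',t5(x,y,400,185,5),.042) for x,y in((52,80),(213,33),(347,432))]
print('tray',f(W)); d=W[1]-W[2]; print(np.degrees(np.arctan2(d[1],d[0])))
t=cv2.imread('pics/scene0.png');m=(t.max(2)<40).astype(np.uint8)*255
for c in cv2.findContours(m,0,1)[0]:
    if cv2.contourArea(c)>1500 and 290<c[:,0,0].min() and c[:,0,0].max()<380:
        R=cv2.minAreaRect(np.array([onz('scene',p[0],.003)[:2]*1000 for p in c],np.float32));print('matS',R)
o=r.get_obs();print(o['clock'])
E
```

```text
wide [ 530.  -299.3   43. ] [ 530.2 -297.6   43. ] [ 529.9 -298.6   42.7]
barrel [ 480.5 -311.8   88. ] [ 479.3 -310.9   88. ] [ 480.4 -311.    89. ]
disc [ 430.5 -327.2   98. ] [ 430.7 -324.4   98. ] [ 430.2 -325.9   97.8]
narrow [490.  281.7 110. ] [490.1 283.2 110. ] [490.  282.5 109.8]
plate [[570.  326.4  10. ]
 [547.  208.5  10. ]
 [412.  233.9  10. ]
 [434.1 351.   10. ]] [490.8 280.   10. ]
plateS [[410.5 238.4  10. ]
 [433.6 354.4  10. ]
 [574.4 326.6  10. ]
 [552.9 209.9  10. ]] [492.8 282.3  10. ]
tray [[ 581.9 -241.8   42. ]
 [ 604.5 -319.7   42. ]
 [ 415.5 -375.    42. ]]
16.30733014504605
matS ((524.832275390625, -22.972740173339844), (188.42855834960938, 148.16021728515625), 10.1146879196167)
matS ((-545.7789916992188, -67.80764770507812), (1104.1453857421875, 229.6461944580078), 8.409255027770996)
0.1
```

```bash
python3 -m crank '[[0.108,0.155,0,0,0.2],[0.11,0.158,0,0,0.2],[0.11,0.158,0,-0.05,0.2],[0.11,0.158,0,0,0.2],[0.11,0.158,0,0,0.2],[0.11,0.158,0,0,0.2],[0.11,0.158,0,0,0.2],[0.11,0.158,0,0,0.2]]' 40
python3 -m crank '[[0.11,0.158,0,0,0.2],[0.11,0.158,0,0,0.2],[0,0,0,0,0.2],[0,0,0,0,0.2],[0,0,0,0,0.2]]'
```

```text
clock: 0.77
tcp_pos: [0.387, -0.3872, 0.2311]
orientation: [-3.111, -0.436, 0.001]
contact_force: [0.8, -0.7, 0.7]
grip_width: 0.0512
gripper_force: 0.0
clock: 1.18
tcp_pos: [0.43, -0.3261, 0.231]
orientation: [3.111, 0.436, -0.001]
contact_force: [-1.0, -0.4, 0.3]
grip_width: 0.0512
gripper_force: 0.0
```

```bash
python3 -m crank '[[0,0,-0.16,0,0.2],[0,0,-0.16,0,0.2],[0,0,-0.16,0,0.2],[0,0,-0.16,0,0.2],[0,0,-0.1,0,0.2],[0,0,-0.1,0,0.2],[0,0,-0.06,0,0.2],[0,0,0,0,0.2]]'
python3 -m crank '[[0,0,0,0,0.0],[0,0,0,0,-0.2],[0,0,0,0,-0.4],[0,0,0,0,-0.6],[0,0,0,0,-0.8],[0,0,0,0,-0.8],[0,0,0,0,-0.8],[0,0,0,0,-0.8]]'
```

```text
clock: 1.85
tcp_pos: [0.4279, -0.3263, 0.0488]
orientation: [-3.109, -0.432, 0.007]
contact_force: [-0.1, 0.0, -0.5]
grip_width: 0.0516
gripper_force: 0.0
clock: 2.52
tcp_pos: [0.4312, -0.3264, 0.0525]
orientation: [3.11, 0.436, 0.002]
contact_force: [-0.9, 0.4, 6.9]
grip_width: 0.0207
gripper_force: 40.7
```

```bash
python3 -m crank '[[0,0,0,0,-0.8],[0,0,0.04,0,-0.8],[0,0,0.08,0,-0.8],[0,0,0.12,0,-0.8],[0,0,0.12,0,-0.8],[0,0,0.12,0,-0.8],[0,0,0.08,0,-0.8],[0,0,0.04,0,-0.8]]' 60
python3 -m crank '[[0.01,0.05,0,0,-0.8],[0.02,0.1,0,0,-0.8],[0.025,0.15,0,0,-0.8],[0.03,0.16,0,0,-0.8],[0.03,0.16,0,0,-0.8],[0.03,0.16,0,0,-0.8],[0.03,0.16,0,0,-0.8],[0.025,0.15,0,0,-0.8]]'
python3 -m crank '[[0.019,0.1,0,0,-0.8],[0.01,0.06,0,0,-0.8],[0,0.0445,0,0,-0.8],[0,0,0,0,-0.8],[0,0,0,0,-0.8]]'
```

```text
clock: 3.18
tcp_pos: [0.4311, -0.3261, 0.1737]
orientation: [3.109, 0.436, 0.003]
contact_force: [0.3, 0.7, -3.8]
grip_width: 0.0208
gripper_force: 59.1
clock: 3.85
tcp_pos: [0.4693, -0.1048, 0.1699]
orientation: [-3.11, -0.438, 0.004]
contact_force: [0.7, -0.5, -4.9]
grip_width: 0.0205
gripper_force: 59.0
clock: 4.27
tcp_pos: [0.4754, -0.0669, 0.1705]
orientation: [-3.111, -0.437, 0.003]
contact_force: [-0.3, 0.0, -3.7]
grip_width: 0.0208
gripper_force: 59.0
```

```bash
python3 - <<'E'
from h import *
s=r.grab_frame("scene");cv2.imwrite("pics/s1.png",crop(s,220,100,130,130,4))
E
```

```text
(no output)
```

View pics/s1.png

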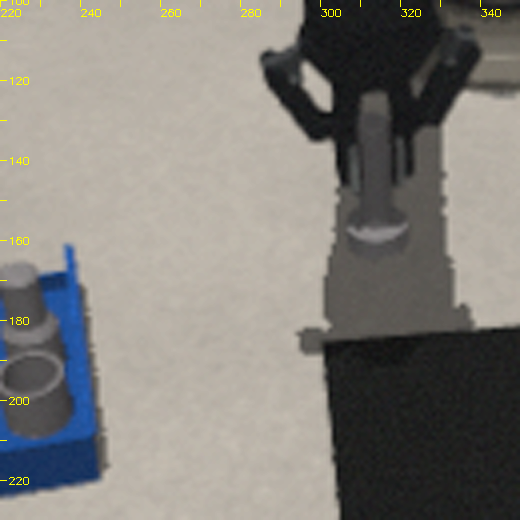

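The drift is held upright, its foot at about (312,157). I'm lowering it onto the mat.

```bash
python3 -m crank '[[0,0,-0.08,0,-0.8],[0,0,-0.12,0,-0.8],[0,0,-0.12,0,-0.8],[0,0,-0.12,0,-0.8],[0,0,-0.08,0,-0.8],[0,0,-0.04,0,-0.8],[0,0,-0.015,0,-0.8],[0,0,0,0,-0.8]]'
python3 -m crank '[[0,0,-0.005,0,-0.8],[0,0,0,0,-0.8],[0,0,0,0,-0.8]]'
python3 -m crank '[[0,0,-0.005,0,-0.8],[0,0,0,0,-0.8],[0,0,0,0,-0.8]]'
python3 -m crank '[[0,0,-0.005,0,-0.8],[0,0,0,0,-0.8],[0,0,0,0,-0.8]]'
```

```text
clock: 4.98
tcp_pos: [0.4762, -0.0677, 0.056]
orientation: [3.111, 0.434, -0.001]
contact_force: [0.4, -0.8, -4.3]
grip_width: 0.0205
gripper_force: 59.0
clock: 5.23
tcp_pos: [0.4771, -0.0671, 0.0562]
orientation: [3.111, 0.436, 0.003]
contact_force: [-0.0, -0.2, -4.9]
grip_width: 0.0208
gripper_force: 59.1
clock: 5.48
tcp_pos: [0.4764, -0.0669, 0.0545]
orientation: [3.111, 0.436, 0.001]
contact_force: [-0.7, 0.3, -4.8]
grip_width: 0.0204
gripper_force: 59.1
clock: 5.73
tcp_pos: [0.4763, -0.0669, 0.0533]
orientation: [3.111, 0.436, -0.0]
contact_force: [0.3, 0.5, -3.9]
grip_width: 0.0207
gripper_force: 59.1
```

```bash
python3 -m crank '[[0,0,-0.005,0,-0.8],[0,0,0,0,-0.8],[0,0,0,0,-0.8]]'
python3 -m crank '[[0,0,-0.004,0,-0.8],[0,0,0,0,-0.8],[0,0,0,0,-0.8]]'
```

```text
clock: 5.98
tcp_pos: [0.4765, -0.0669, 0.0526]
orientation: [3.111, 0.436, 0.001]
contact_force: [-1.6, 0.7, 3.8]
grip_width: 0.0205
gripper_force: 59.7
clock: 6.23
tcp_pos: [0.4766, -0.0668, 0.0526]
orientation: [3.111, 0.436, 0.001]
contact_force: [-4.1, 1.2, 14.1]
grip_width: 0.0202
gripper_force: 61.0
```

```bash
python3 -m crank '[[0,0,0.004,0,-0.8],[0,0,0,0,-0.4],[0,0,0,0,-0.2],[0,0,0,0,0.1],[0,0,0,0,0.2],[0,0,0,0,0.2],[0,0,0.04,0,0.2],[0,0,0.08,0,0.2]]'
python3 -m crank '[[0,0,0.12,0,0.2],[0,0,0.12,0,0.2],[0,0,0.12,0,0.2],[0,0,0.12,0,0.2],[0,-0.1,0,0,0.2],[0,-0.16,0,0,0.2],[0,-0.16,0,0,0.2],[0,-0.16,0,0,0.2]]'
python3 -m crank '[[0.006,-0.16,0,0,0.2],[0.006,-0.16,0,0,0.2],[0.006,-0.16,0,0,0.2],[0,-0.1,0,0,0.2],[0,-0.061,0,0,0.2],[0,0,0,0,0.2],[0,0,0,0,0.2]]'
```

```text
clock: 6.9
tcp_pos: [0.475, -0.0668, 0.0756]
orientation: [-3.11, -0.436, 0.005]
contact_force: [0.5, 0.3, 0.6]
grip_width: 0.0516
gripper_force: 0.0
clock: 7.57
tcp_pos: [0.4763, -0.184, 0.1733]
orientation: [3.11, 0.438, 0.002]
contact_force: [0.3, -0.5, -0.5]
grip_width: 0.0509
gripper_force: 0.0
clock: 8.15
tcp_pos: [0.4799, -0.3103, 0.1724]
orientation: [-3.11, -0.436, -0.0]
contact_force: [-0.2, 0.8, -0.4]
grip_width: 0.0513
gripper_force: 0.0
```

```bash
python3 - <<'E'
from h import *
s=r.grab_frame("scene");cv2.imwrite("pics/s2.png",crop(s,200,90,170,140,4))
E
```

```text
(no output)
```

View pics/s2.png

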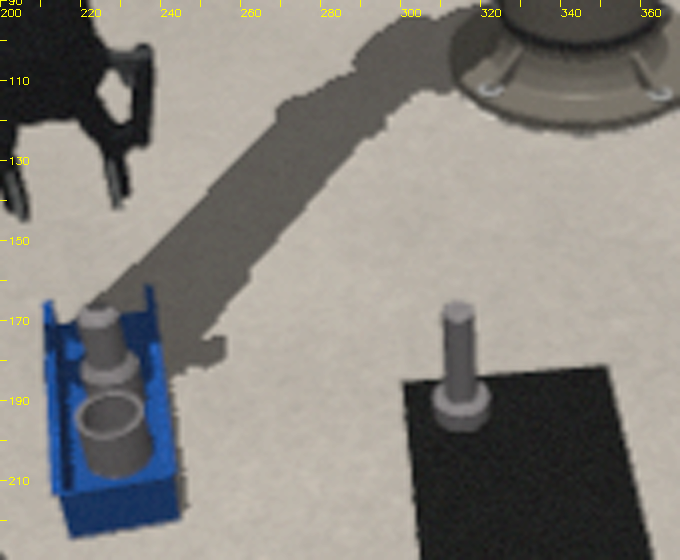

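The disc drift stands upright on the mat, foot at about (314,191). Next is the barrel drift.

```bash
python3 -m crank '[[0,-0.004,-0.12,0,0.2],[0,0,-0.14,0,0.2],[0,0,-0.14,0,0.2],[0,0,-0.1,0,0.2],[0,0,-0.07,0,0.2],[0,0,-0.04,0,0.2],[0,0,0,0,0.2],[0,0,0,0,0.2]]' 60
python3 -m crank '[[0,0,0,0,0.0],[0,0,0,0,-0.2],[0,0,0,0,-0.4],[0,0,0,0,-0.6],[0,0,0,0,-0.7],[0,0,0,0,-0.7],[0,0,0,0,-0.7],[0,0,0,0,-0.7]]'
python3 -m crank '[[0,0,0,0,-0.7],[0,0,0,0,-0.7]]' 90
```

```text
clock: 8.87
tcp_pos: [0.4805, -0.3107, 0.0507]
orientation: [-3.11, -0.439, -0.0]
contact_force: [-0.8, -0.4, 0.7]
grip_width: 0.0516
gripper_force: 0.0
clock: 9.53
tcp_pos: [0.4807, -0.312, 0.0516]
orientation: [3.11, 0.436, 0.002]
contact_force: [-1.3, 1.4, 6.8]
grip_width: 0.0266
gripper_force: 58.7
clock: 9.7
tcp_pos: [0.4807, -0.312, 0.0517]
orientation: [3.11, 0.436, 0.002]
contact_force: [-1.7, 1.4, 8.9]
grip_width: 0.0263
gripper_force: 87.9
```

```bash
python3 -m crank '[[0,0,0.04,0,-0.7],[0,0,0.08,0,-0.7],[0,0,0.12,0,-0.7],[0,0,0.12,0,-0.7],[0,0,0.12,0,-0.7],[0,0,0.08,0,-0.7],[0,0,0.04,0,-0.7],[0.03,0.06,0,0,-0.7]]'
python3 -m crank '[[0.05,0.12,0,0,-0.7],[0.06,0.15,0,0,-0.7],[0.06,0.15,0,0,-0.7],[0.06,0.15,0,0,-0.7],[0.06,0.15,0,0,-0.7],[0.06,0.15,0,0,-0.7],[0.06,0.15,0,0,-0.7],[0.0415,0.12,0,0,-0.7]]'
python3 -m crank '[[0.03,0.08,0,0,-0.7],[0.01,0.04,0,0,-0.7],[0,0,0,0,-0.7],[0,0,-0.06,0,-0.7],[0,0,-0.1,0,-0.7],[0,0,-0.12,0,-0.7],[0,0,-0.12,0,-0.7],[0,0,-0.1,0,-0.7]]'
python3 -m crank '[[0,0,-0.06,0,-0.7],[0,0,0,0,-0.7],[0,0,0,0,-0.7],[0,0,0,0,-0.7]]'
```

```text
clock: 10.37
tcp_pos: [0.4848, -0.3034, 0.1722]
orientation: [3.109, 0.428, 0.001]
contact_force: [0.3, -1.2, -6.2]
grip_width: 0.0257
gripper_force: 89.1
clock: 11.03
tcp_pos: [0.5762, -0.0689, 0.1695]
orientation: [-3.11, -0.439, 0.002]
contact_force: [1.1, 0.4, -4.6]
grip_width: 0.0261
gripper_force: 89.1
clock: 11.7
tcp_pos: [0.5823, -0.051, 0.0677]
orientation: [3.111, 0.431, -0.004]
contact_force: [-0.6, -0.4, -6.7]
grip_width: 0.0261
gripper_force: 89.1
clock: 12.03
tcp_pos: [0.585, -0.0487, 0.0593]
orientation: [3.111, 0.434, 0.003]
contact_force: [0.3, 0.2, -4.5]
grip_width: 0.0261
gripper_force: 89.2
```

Touchdown is expected near z = 0.0517.

```bash
python3 -m crank '[[0,0,-0.02,0,-0.7],[0,0,-0.01,0,-0.7],[0,0,0,0,-0.7],[0,0,0,0,-0.7]]'
python3 -m crank '[[0,0,-0.004,0,-0.7],[0,0,0,0,-0.7],[0,0,0,0,-0.7]]'
python3 -m crank '[[0,0,-0.004,0,-0.7],[0,0,0,0,-0.7],[0,0,0,0,-0.7]]'
```

```text
clock: 12.37
tcp_pos: [0.5843, -0.0479, 0.0526]
orientation: [3.111, 0.436, 0.001]
contact_force: [-0.6, -0.2, -5.1]
grip_width: 0.0261
gripper_force: 89.2
clock: 12.62
tcp_pos: [0.5846, -0.0479, 0.0518]
orientation: [3.111, 0.436, 0.001]
contact_force: [-0.8, 0.2, -3.7]
grip_width: 0.0257
gripper_force: 89.4
clock: 12.87
tcp_pos: [0.5847, -0.0478, 0.0517]
orientation: [3.111, 0.436, 0.002]
contact_force: [-2.2, 1.3, 5.8]
grip_width: 0.0257
gripper_force: 90.2
```

```bash
python3 -m crank '[[0,0,0.004,0,-0.7],[0,0,0,0,-0.4],[0,0,0,0,-0.2],[0,0,0,0,0.0],[0,0,0,0,0.2],[0,0,0,0,0.2],[0,0,0.04,0,0.2],[0,0,0.08,0,0.2]]'
python3 -m crank '[[0,0,0.12,0,0.2],[0,0,0.12,0,0.2],[0,0,0.12,0,0.2],[0,0,0.12,0,0.2],[0,0,0.12,0,0.2],[0,0,0.06,0,0.2],[0,0.05,0,0,0.2],[0,0.1,0,0,0.2]]'
python3 -c "
from bench import r
o=r.get_obs();print(o['joints'],o['tcp_pos'])"
```

```text
clock: 13.53
tcp_pos: [0.5828, -0.0479, 0.0745]
orientation: [-3.111, -0.436, 0.005]
contact_force: [-0.1, -0.3, -0.0]
grip_width: 0.0513
gripper_force: 0.0
clock: 14.2
tcp_pos: [0.5844, -0.0203, 0.2078]
orientation: [3.11, 0.428, 0.002]
contact_force: [-1.0, 0.5, -0.7]
grip_width: 0.0516
gripper_force: 0.0
[ 0.12525785  0.36590683 -0.25110962  1.78898554  0.10796028  0.99886439
 -1.46537688] [ 0.58440943 -0.02025301  0.20780768]
```

```bash
python3 -m crank '[[-0.03,0.1,0,0.13,0.3],[-0.03,0.1,0,0.13,0.3],[-0.03,0.1,0,0.13,0.3],[-0.03,0.1,0,0.13,0.3],[-0.03,0.1,0,0.13,0.3],[-0.03,0.1,0,0.13,0.3],[-0.03,0.1,0,0.13,0.3],[-0.03,0.1,0,0.13,0.3]]'
python3 -m crank '[[-0.03,0.1,0,0.13,0.3],[-0.03,0.1,0,0.13,0.3],[-0.03,0.1,0,0.13,0.3],[-0.03,0.1,0,0.13,0.3],[-0.03,0.1,0,0.13,0.3],[-0.03,0.1,0,0.13,0.3],[-0.03,0.06,0,0.13,0.3],[0,0,0,0.05,0.3]]'
python3 -m crank '[[0,0,0,0,0.3],[0,0,0,0,0.3],[0,0,0,0,0.3]]'
```

```text
clock: 14.87
tcp_pos: [0.5348, 0.1436, 0.2061]
orientation: [-2.677, -1.643, 0.003]
contact_force: [-0.0, -0.6, -0.4]
grip_width: 0.0557
gripper_force: 0.0
clock: 15.53
tcp_pos: [0.491, 0.2783, 0.2064]
orientation: [-1.876, -2.516, 0.0]
contact_force: [-0.0, -0.5, -0.3]
grip_width: 0.0554
gripper_force: 0.0
clock: 15.78
tcp_pos: [0.4941, 0.2735, 0.2067]
orientation: [-1.894, -2.506, 0.002]
contact_force: [0.5, 0.3, 1.1]
grip_width: 0.0554
gripper_force: 0.0
```

```bash
python3 -m crank '[[-0.0205,0.0445,0,0,0.3],[0,0,0,0,0.3],[0,0,0,0,0.3],[0,0,-0.1,0,0.3],[0,0,-0.14,0,0.3],[0,0,-0.14,0,0.3],[0,0,-0.14,0,0.3],[0,0,-0.1,0,0.3]]'
python3 -m crank '[[0,0,-0.06,0,0.3],[0,0,0,0,0.3],[0,0,0,0,0.3]]'
python3 -m crank '[[0,0,0,0,0.1],[0,0,0,0,0],[0,0,0,0,-0.1],[0,0,0,0,-0.2],[0,0,0,0,-0.3],[0,0,0,0,-0.5],[0,0,0,0,-0.5],[0,0,0,0,-0.5]]' 50
```

```text
clock: 16.45
tcp_pos: [0.4895, 0.2821, 0.0813]
orientation: [-1.892, -2.507, 0.003]
contact_force: [-1.2, -0.7, -0.2]
grip_width: 0.0557
gripper_force: 0.0
clock: 16.7
tcp_pos: [0.4902, 0.2832, 0.0717]
orientation: [-1.891, -2.508, 0.0]
contact_force: [-0.1, 0.3, 0.5]
grip_width: 0.0551
gripper_force: 0.0
clock: 17.37
tcp_pos: [0.4906, 0.2833, 0.0728]
orientation: [1.891, 2.507, 0.002]
contact_force: [-2.5, -1.1, 7.5]
grip_width: 0.0335
gripper_force: 49.0
```

```bash
python3 -m crank '[[0,0,0.03,0,-0.5],[0,0,0.06,0,-0.5],[0,0,0.1,0,-0.5],[0,0,0.1,0,-0.5],[0,0,0.07,0,-0.5],[0,0,0.04,0,-0.5],[0,0,0,0,-0.5],[0.01,-0.05,0,0,-0.5]]' 60
python3 -m crank '[[0.015,-0.11,0,0,-0.5],[0.016,-0.15,0,0,-0.5],[0.016,-0.15,0,0,-0.5],[0.016,-0.15,0,0,-0.5],[0.016,-0.15,0,0,-0.5],[0.016,-0.15,0,0,-0.5],[0.016,-0.15,0,0,-0.5],[0.016,-0.14,0,0,-0.5]]'
python3 -m crank '[[0,-0.09,0,0,-0.5],[0,-0.05,0,0,-0.5],[0,0,0,0,-0.5],[0,0,-0.06,0,-0.5],[0,0,-0.1,0,-0.5],[0,0,-0.12,0,-0.5],[0,0,-0.12,0,-0.5],[0,0,-0.1,0,-0.5]]'
python3 -m crank '[[0,0,-0.06,0,-0.5],[0,0,0,0,-0.5],[0,0,0,0,-0.5],[0,0,0,0,-0.5]]'
```

```text
clock: 18.03
tcp_pos: [0.4916, 0.2749, 0.1521]
orientation: [-1.888, -2.51, -0.003]
contact_force: [-0.2, 0.3, -2.6]
grip_width: 0.0329
gripper_force: 59.7
clock: 18.7
tcp_pos: [0.5164, 0.0398, 0.1502]
orientation: [-1.892, -2.506, 0.003]
contact_force: [0.3, -0.9, -2.4]
grip_width: 0.0328
gripper_force: 59.7
clock: 19.37
tcp_pos: [0.5164, 0.0174, 0.0492]
orientation: [-1.886, -2.51, -0.0]
contact_force: [-0.1, 0.3, -1.7]
grip_width: 0.0329
gripper_force: 59.7
clock: 19.7
tcp_pos: [0.5183, 0.016, 0.0403]
orientation: [1.89, 2.509, 0.002]
contact_force: [0.6, -0.1, -1.2]
grip_width: 0.0333
gripper_force: 59.8
```

```bash
python3 -m crank '[[0,0,-0.04,0,-0.5],[0,0,-0.026,0,-0.5],[0,0,0,0,-0.5],[0,0,0,0,-0.5]]'
python3 -m crank '[[0,0,-0.005,0,-0.5],[0,0,0,0,-0.5],[0,0,0,0,-0.5]]'
python3 -m crank '[[0,0,-0.005,0,-0.5],[0,0,0,0,-0.5],[0,0,0,0,-0.5]]'
```

```text
clock: 20.03
tcp_pos: [0.5175, 0.0149, 0.0263]
orientation: [1.892, 2.508, -0.0]
contact_force: [0.3, -0.0, -1.6]
grip_width: 0.0333
gripper_force: 59.8
clock: 20.28
tcp_pos: [0.5177, 0.0149, 0.0259]
orientation: [1.892, 2.508, -0.0]
contact_force: [-1.2, -0.8, 4.7]
grip_width: 0.033
gripper_force: 60.4
clock: 20.53
tcp_pos: [0.5177, 0.0149, 0.0258]
orientation: [1.891, 2.507, -0.001]
contact_force: [-5.7, -1.8, 17.9]
grip_width: 0.0329
gripper_force: 61.5
```

```bash
python3 -m crank '[[0,0,0.008,0,-0.5],[0,0,0,0,-0.2],[0,0,0,0,0.1],[0,0,0,0,0.3],[0,0,0,0,0.3],[0,0,0,0,0.3],[0,0,0.05,0,0.3],[0,0,0.1,0,0.3]]'
python3 -m crank '[[0,0,0.13,0,0.3],[0,0,0.13,0,0.3],[0,0,0.13,0,0.3],[0,0,0.13,0,0.3],[0,0,0.1,0,0.3],[0.005,-0.1,0.03,0,0.6],[0.005,-0.16,0,0,0.6],[0.005,-0.16,0,0,0.6]]'
python3 -m crank '[[0.005,-0.16,0,0,0.6],[0.005,-0.16,0,0,0.6],[0.005,-0.16,0,0,0.6],[0.005,-0.16,0,0,0.6],[0.005,-0.16,0,0,0.6],[0.005,-0.16,0,0,0.6],[0.005,-0.1,0,0,0.6],[0.005,-0.06,0,0,0.6]]'
python3 -m crank '[[0.005,-0.0275,0,0,0.6],[0,0,0,0,0.6],[0,0,0,0,0.6]]'
```

```text
clock: 21.2
tcp_pos: [0.5158, 0.0149, 0.0549]
orientation: [-1.889, -2.506, 0.004]
contact_force: [0.5, 0.2, 0.1]
grip_width: 0.0551
gripper_force: 0.0
clock: 21.87
tcp_pos: [0.5211, -0.0689, 0.1877]
orientation: [1.886, 2.509, 0.002]
contact_force: [1.0, -0.4, -0.6]
grip_width: 0.0683
gripper_force: 0.0
clock: 22.53
tcp_pos: [0.5277, -0.2965, 0.1864]
orientation: [1.896, 2.504, -0.001]
contact_force: [0.8, 0.1, 0.2]
grip_width: 0.0683
gripper_force: 0.0
clock: 22.78
tcp_pos: [0.5299, -0.2967, 0.1861]
orientation: [-1.889, -2.51, -0.002]
contact_force: [-0.4, 0.0, -0.1]
grip_width: 0.068
gripper_force: 0.0
```

```bash
python3 - <<'E'
from h import *
t=r.grab_frame("scene");cv2.imwrite("pics/s3.png",crop(t,195,80,190,150,4))
E
```

```text
(no output)
```

View pics/s3.png

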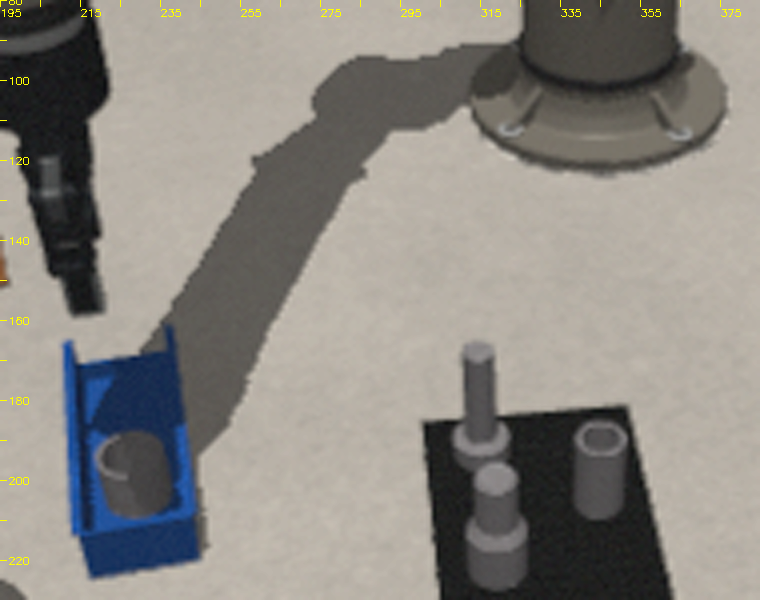

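All three items stand upright on the mat: disc (315,192), barrel (317,215), narrow sleeve (345,200). The wide sleeve is alone in the tray at about (230,195), so I'm descending on it.

```bash
python3 -m crank '[[0,-0.008,-0.1,0,0.6],[0,0,-0.15,0,0.6],[0,0,-0.15,0,0.6],[0,0,-0.15,0,0.6],[0,0,-0.1,0,0.6],[0,0,0,0,0.6],[0,0,0,0,0.6],[0,0,0,0,0.6]]'
python3 -m crank '[[0,0,-0.08,0,0.6],[0,0,-0.08,0,0.6],[0,0,-0.05,0,0.6],[0,0,-0.02,0,0.6],[0,0,0,0,0.6],[0,0,0,0,0.6]]'
```

```text
clock: 23.5
tcp_pos: [0.5309, -0.2994, 0.0575]
orientation: [1.889, 2.508, 0.001]
contact_force: [-0.0, 0.1, 0.3]
grip_width: 0.0683
gripper_force: 0.0
clock: 24.0
tcp_pos: [0.5302, -0.3002, 0.0108]
orientation: [1.891, 2.507, 0.0]
contact_force: [-0.6, -0.4, -0.0]
grip_width: 0.0682
gripper_force: 0.0
```

```bash
python3 -m crank '[[0,0.007,0,0,0.5],[0,0,0,0,0.4],[0,0,0,0,0.3],[0,0,0,0,0.2],[0,0,0,0,0.1],[0,0,0,0,0],[0,0,0,0,-0.1],[0,0,0,0,-0.1]]' 40
python3 -m crank '[[0,0,0,0,-0.1],[0,0,0,0,-0.1]]' 60
```

```text
clock: 24.67
tcp_pos: [0.5295, -0.2989, 0.0104]
orientation: [1.892, 2.508, -0.001]
contact_force: [-2.0, 0.5, 6.1]
grip_width: 0.045
gripper_force: 40.5
clock: 24.83
tcp_pos: [0.5295, -0.2989, 0.0105]
orientation: [1.892, 2.508, -0.001]
contact_force: [-1.7, 0.2, 6.4]
grip_width: 0.0449
gripper_force: 60.1
```

```bash
python3 -m crank '[[0,0,0.03,0,-0.1],[0,0,0.07,0,-0.1],[0,0,0.12,0,-0.1],[0,0,0.14,0,-0.1],[0,0,0.14,0,-0.1],[0,0,0.1,0,-0.1],[0,0,0.06,0,-0.1],[0,0,0,0,-0.1]]'
python3 -m crank '[[-0.005,0.06,0,0,-0.1],[-0.01,0.12,0,0,-0.1],[-0.01,0.16,0,0,-0.1],[-0.01,0.16,0,0,-0.1],[-0.01,0.16,0,0,-0.1],[-0.01,0.16,0,0,-0.1],[-0.01,0.16,0,0,-0.1],[-0.01,0.16,0,0,-0.1]]'
python3 -m crank '[[-0.01,0.16,0,0,-0.1],[-0.01,0.16,0,0,-0.1],[-0.01,0.14,0,0,-0.1],[-0.01,0.1,0,0,-0.1],[-0.01,0.06,0,0,-0.1],[0,0,0,0,-0.1],[0,0,0,0,-0.1]]'
python3 - <<'E'
from h import *
t=r.grab_frame("top");s=r.grab_frame("scene")
cv2.imwrite('pics/t4.png',np.hstack([crop(t,155,195,80,100,5),crop(s,410,150,65,83,6)]))
E
```

```text
clock: 25.5
tcp_pos: [0.5313, -0.2993, 0.1454]
orientation: [1.888, 2.504, 0.001]
contact_force: [1.5, 0.6, -2.8]
grip_width: 0.0446
gripper_force: 61.6
clock: 26.17
tcp_pos: [0.5124, -0.0683, 0.1401]
orientation: [-1.889, -2.506, 0.002]
contact_force: [1.0, 0.2, -1.4]
grip_width: 0.0446
gripper_force: 61.5
clock: 26.75
tcp_pos: [0.503, 0.0539, 0.1406]
orientation: [-1.887, -2.509, 0.003]
contact_force: [-0.4, -0.7, -1.6]
grip_width: 0.0448
gripper_force: 61.5Traceback (most recent call last):
  File "<stdin>", line 3, in <module>
    return _nx.concatenate(arrs, 1, dtype=dtype, casting=casting)
           ~~~~~~~~~~~~~~~^^^^^^^^^^^^^^^^^^^^^^^^^^^^^^^^^^^^^^^
ValueError: all the input array dimensions except for the concatenation axis must match exactly, but along dimension 0, the array at index 0 has size 500 and the array at index 1 has size 498
```

```bash
python3 - <<'E'
from h import *
t=r.grab_frame("top");s=r.grab_frame("scene")
cv2.imwrite('pics/t4.png',np.hstack([crop(t,155,195,80,100,5),crop(s,410,150,65,100,5)]))
E
```

```text
(no output)
```

View pics/t4.png

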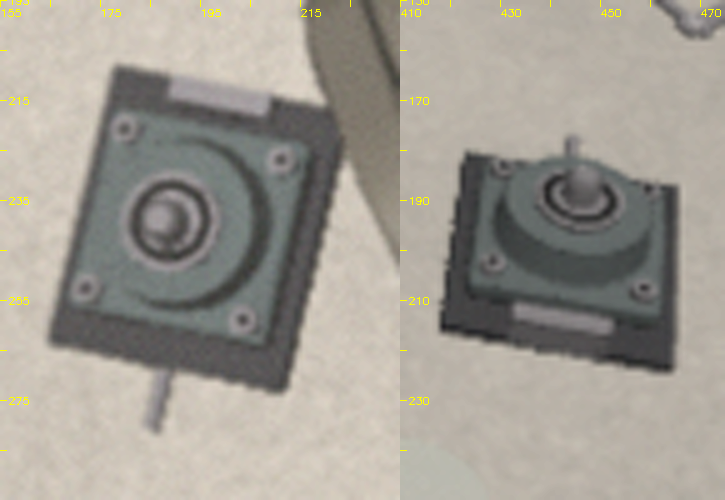

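The bare bearing is visible: ring centre at about (188.6,239) in the top view and (445.6,189) in the scene view.

```bash
python3 - <<'E'
from h import *
print(onz('top',((170.5)/5-.5+155,(222.5)/5-.5+195),.05),onz('scene',(180.5/5-.5+410,197.5/5-.5+150),.05))
E
```

```text
[0.49035893 0.28176176 0.05      ] [0.48868267 0.28405728 0.05      ]
```

```bash
python3 -m crank '[[-0.005,0.08,0,0,-0.1],[-0.01,0.14,0,0,-0.1],[-0.01,0.16,0,0,-0.1],[-0.01,0.16,0,0,-0.1],[-0.01,0.16,0,0,-0.1],[-0.01,0.16,0,0,-0.1],[-0.0085,0.14,0,0,-0.1],[0,0.09,0,0,-0.1]]'
python3 -m crank '[[0,0.0535,0,0,-0.1],[0,0,0,0,-0.1],[0,0,0,0,-0.1],[0,0,0,0,-0.1]]'
```

```text
clock: 27.62
tcp_pos: [0.4913, 0.274, 0.142]
orientation: [-1.889, -2.509, -0.002]
contact_force: [0.4, 0.2, -1.2]
grip_width: 0.0441
gripper_force: 61.5
clock: 27.95
tcp_pos: [0.4924, 0.2796, 0.1415]
orientation: [1.894, 2.505, -0.003]
contact_force: [-0.4, -0.6, -1.1]
grip_width: 0.0449
gripper_force: 61.5
```

```bash
python3 -m crank '[[-0.01,0.015,0,0,-0.1],[0,0,-0.06,0,-0.1],[0,0,-0.1,0,-0.1],[0,0,-0.08,0,-0.1],[0,0,-0.04,0,-0.1],[0,0,0,0,-0.1],[0,0,0,0,-0.1],[0,0,0,0,-0.1]]'
```

```text
clock: 28.62
tcp_pos: [0.4903, 0.2853, 0.0865]
orientation: [1.892, 2.508, 0.002]
contact_force: [0.2, -0.0, -1.7]
grip_width: 0.0446
gripper_force: 61.5
```

```bash
python3 -m crank '[[0,-0.013,0,0,-0.1],[0,0,-0.05,0,-0.1],[0,0,-0.05,0,-0.1],[0,0,-0.03,0,-0.1],[0,0,0,0,-0.1],[0,0,0,0,-0.1],[0,0,0,0,-0.1]]'
```

```text
clock: 29.2
tcp_pos: [0.4897, 0.2825, 0.0598]
orientation: [-1.891, -2.508, 0.0]
contact_force: [-0.6, -0.3, -1.9]
grip_width: 0.0448
gripper_force: 61.5
```

```bash
python3 -m crank '[[0.003,0,-0.006,0,-0.1],[0,0,0,0,-0.1],[0,0,0,0,-0.1]]'
python3 -m crank '[[0,0,-0.005,0,-0.1],[0,0,0,0,-0.1],[0,0,0,0,-0.1]]'
python3 -m crank '[[0,0,-0.004,0,-0.1],[0,0,0,0,-0.1],[0,0,0,0,-0.1]]'
```

```text
clock: 29.45
tcp_pos: [0.4906, 0.2824, 0.0589]
orientation: [1.892, 2.508, 0.0]
contact_force: [0.2, 0.4, -2.1]
grip_width: 0.0447
gripper_force: 61.5
clock: 29.7
tcp_pos: [0.4904, 0.2824, 0.0577]
orientation: [1.892, 2.508, 0.0]
contact_force: [-0.9, 0.1, -1.7]
grip_width: 0.0445
gripper_force: 61.5
clock: 29.95
tcp_pos: [0.4905, 0.2824, 0.0575]
orientation: [1.891, 2.508, 0.0]
contact_force: [-0.6, -1.4, 5.1]
grip_width: 0.0447
gripper_force: 62.1
```

```bash
python3 -m crank '[[0,0,0.003,0,-0.1],[0,0,0,0,0.1],[0,0,0,0,0.2],[0,0,0,0,0.3],[0,0,0,0,0.4],[0,0,0,0,0.5],[0,0,0,0,0.5],[0,0,0.04,0,0.5]]'
python3 -m crank '[[0,0,0.08,0,0.5],[0,0,0.12,0,0.5],[0,0,0.12,0,0.5],[0,0,0.12,0,0.5],[0,0,0.1,0,0.4],[0.01,-0.1,0,0,0.3],[0.01,-0.15,0,0,0.3],[0.01,-0.15,0,0,0.3]]'
python3 -m crank '[[0.01,-0.15,0,0,0.3],[0.01,-0.15,0,0,0.3],[0.01,-0.15,0,0,0.3],[0.01,-0.15,0,0,0.3],[0.02,-0.15,0,0,0.3],[0.02,-0.1,0,0,0.3],[0.02,-0.07,0,0,0.3],[0,0,0,0,0.3]]'
python3 -m crank '[[0,0,0,0,0.3],[0,0,0,0,0.3]]'
python3 - <<'E'
from h import *
t=r.grab_frame("top");s=r.grab_frame("scene")
cv2.imwrite('pics/t5.png',np.hstack([crop(t,155,195,80,100,5),crop(s,410,150,65,100,5)]))
E
```

```text
clock: 30.62
tcp_pos: [0.4896, 0.2817, 0.0645]
orientation: [-1.891, -2.508, 0.004]
contact_force: [0.1, -0.8, 0.3]
grip_width: 0.0641
gripper_force: 0.0
clock: 31.28
tcp_pos: [0.4965, 0.2026, 0.1747]
orientation: [1.888, 2.51, 0.003]
contact_force: [1.0, -0.8, -0.0]
grip_width: 0.0555
gripper_force: 0.0
clock: 31.95
tcp_pos: [0.5171, 0.0144, 0.1739]
orientation: [1.898, 2.502, -0.002]
contact_force: [0.1, -0.9, -1.0]
grip_width: 0.0552
gripper_force: 0.0
clock: 32.12
tcp_pos: [0.5163, 0.0196, 0.1739]
orientation: [-1.89, -2.509, -0.001]
contact_force: [-0.2, 0.4, 0.6]
grip_width: 0.0554
gripper_force: 0.0
```

View pics/t5.png

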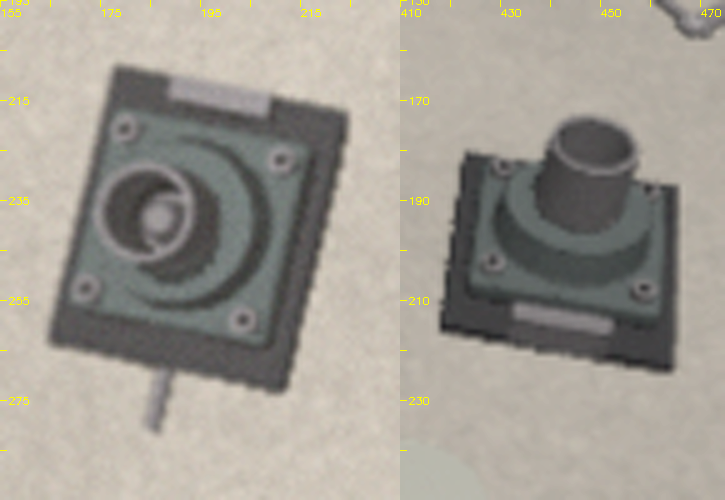

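The wide sleeve sits upright over the shaft, with its rim at about (183.6,237) in the top view. Next is the narrow sleeve.

```bash
python3 - <<'E'
from h import *
print(onz('top',(145.5/5-.5+155,212.5/5-.5+195),.09),onz('scene',(193.5/5-.5+410,146/5-.5+150),.09))
E
python3 -m crank '[[0.007,-0.0235,0,0,0.3],[0,0,-0.08,0,0.3],[0,0,-0.13,0,0.3],[0,0,-0.13,0,0.3],[0,0,-0.1,0,0.3],[0,0,0,0,0.3],[0,0,0,0,0.3],[0,0,0,0,0.3]]'
```

```text
[0.49225596 0.28072336 0.09      ] [0.49245001 0.28213473 0.09      ]
clock: 32.88
tcp_pos: [0.5186, 0.0142, 0.0866]
orientation: [1.89, 2.508, 0.002]
contact_force: [-0.3, -0.4, 0.8]
grip_width: 0.0558
gripper_force: 0.0
```

```bash
python3 -m crank '[[-0.004,0.003,-0.08,0,0.3],[0,0,-0.1,0,0.3],[0,0,-0.08,0,0.3],[0,0,-0.044,0,0.3],[0,0,0,0,0.3],[0,0,0,0,0.3],[0,0,0,0,0.3]]'
python3 -m crank '[[0,0,0,0,0.1],[0,0,0,0,0],[0,0,0,0,-0.1],[0,0,0,0,-0.2],[0,0,0,0,-0.3],[0,0,0,0,-0.5],[0,0,0,0,-0.5],[0,0,0,0,-0.5]]' 60
```

```text
clock: 33.47
tcp_pos: [0.5181, 0.0145, 0.026]
orientation: [1.891, 2.507, 0.002]
contact_force: [-0.3, -1.2, -0.5]
grip_width: 0.0554
gripper_force: 0.0
clock: 34.13
tcp_pos: [0.5175, 0.0143, 0.0254]
orientation: [1.891, 2.507, 0.001]
contact_force: [-0.4, 0.1, 7.9]
grip_width: 0.0328
gripper_force: 58.9
```

```bash
python3 -m crank '[[0,0,0.03,0,-0.5],[0,0,0.07,0,-0.5],[0,0,0.12,0,-0.5],[0,0,0.14,0,-0.5],[0,0,0.12,0,-0.5],[0,0,0.08,0,-0.5],[0,0,0.04,0,-0.5],[0,0,0,0,-0.5]]'
python3 -m crank '[[0.005,-0.06,0,0,-0.5],[0.005,-0.12,0,0,-0.5],[0.005,-0.16,0,0,-0.5],[0.005,-0.16,0,0,-0.5],[0.005,-0.16,0,0,-0.5],[0.005,-0.16,0,0,-0.5],[0.005,-0.16,0,0,-0.5],[0.005,-0.16,0,0,-0.5]]'
python3 -m crank '[[0.005,-0.14,0,0,-0.5],[0.005,-0.12,0,0,-0.5],[0.005,-0.1,0,0,-0.5],[0.005,-0.066,0,0,-0.5],[0,0,0,0,-0.5],[0,0,0,0,-0.5],[0,0,0,0,-0.5]]'
```

```text
clock: 34.8
tcp_pos: [0.5179, 0.0143, 0.1464]
orientation: [1.89, 2.506, 0.003]
contact_force: [-0.8, 0.8, -1.8]
grip_width: 0.0332
gripper_force: 59.7
clock: 35.47
tcp_pos: [0.5232, -0.2162, 0.1427]
orientation: [-1.89, -2.505, 0.002]
contact_force: [0.2, -0.5, -1.6]
grip_width: 0.0333
gripper_force: 59.7
clock: 36.05
tcp_pos: [0.5288, -0.2971, 0.144]
orientation: [-1.888, -2.508, -0.001]
contact_force: [0.4, 0.5, -1.6]
grip_width: 0.0328
gripper_force: 59.7
```

```bash
python3 -m crank '[[0.003,-0.006,-0.06,0,-0.5],[0,0,-0.12,0,-0.5],[0,0,-0.14,0,-0.5],[0,0,-0.12,0,-0.5],[0,0,-0.06,0,-0.5],[0,0,-0.03,0,-0.5],[0,0,0,0,-0.5],[0,0,0,0,-0.5]]'
```

```text
clock: 36.72
tcp_pos: [0.5304, -0.2999, 0.0394]
orientation: [1.89, 2.508, 0.001]
contact_force: [0.2, -0.5, -2.2]
grip_width: 0.033
gripper_force: 59.8
```

```bash
python3 -m crank '[[-0.0045,0.005,-0.03,0,-0.5],[0,0,-0.03,0,-0.5],[0,0,0,0,-0.5],[0,0,0,0,-0.5],[0,0,0,0,-0.5]]'
python3 -m crank '[[0,0,-0.005,0,-0.5],[0,0,0,0,-0.5],[0,0,0,0,-0.5]]'
python3 -m crank '[[0,0,-0.004,0,-0.5],[0,0,0,0,-0.5],[0,0,0,0,-0.5]]'
```

```text
clock: 37.13
tcp_pos: [0.5288, -0.2993, 0.0269]
orientation: [1.892, 2.508, 0.0]
contact_force: [0.2, 1.2, -2.0]
grip_width: 0.0331
gripper_force: 59.8
clock: 37.38
tcp_pos: [0.5288, -0.2992, 0.0258]
orientation: [1.892, 2.508, 0.0]
contact_force: [-0.2, -0.3, -1.2]
grip_width: 0.0327
gripper_force: 59.8
clock: 37.63
tcp_pos: [0.5289, -0.2992, 0.0255]
orientation: [1.891, 2.508, -0.0]
contact_force: [-1.6, 0.8, 5.1]
grip_width: 0.033
gripper_force: 60.3
```

```bash
python3 -m crank '[[0,0,0.003,0,-0.5],[0,0,0,0,-0.2],[0,0,0,0,0],[0,0,0,0,0.2],[0,0,0,0,0.2],[0,0,0,0,0.2],[0,0,0.04,0,0.2],[0,0,0.08,0,0.2]]'
python3 -m crank '[[0,0,0.12,0,0.2],[0,0,0.12,0,0.2],[0,0,0.12,0,0.2],[0,0,0.12,0,0.2],[0,0,0.12,0,0.2],[0,0,0.04,-0.1,0.2],[0.02,0.05,0,-0.13,0.2],[0.02,0.1,0,-0.13,0.2]]'
python3 -m crank '[[0.02,0.1,0,-0.13,0.2],[0.02,0.1,0,-0.13,0.2],[0.02,0.1,0,-0.13,0.2],[0.02,0.1,0,-0.13,0.2],[0.02,0.1,0,-0.13,0.2],[0.02,0.1,0,-0.13,0.2],[0.02,0.1,0,-0.13,0.2],[0.02,0.1,0,-0.13,0.2]]'
python3 -m crank '[[0.02,0.1,0,-0.13,0.2],[0.02,0.1,0,-0.13,0.2],[0.02,0.1,0,-0.13,0.2],[0.02,0.1,0,-0.13,0.2],[0,0,0,-0.08,0.2],[0,0,0,0,0.2],[0,0,0,0,0.2],[0,0,0,0,0.2]]'
```

```text
clock: 38.3
tcp_pos: [0.5274, -0.2985, 0.0484]
orientation: [-1.889, -2.506, 0.001]
contact_force: [0.1, -0.3, 0.2]
grip_width: 0.0513
gripper_force: 0.0
clock: 38.97
tcp_pos: [0.5366, -0.2721, 0.1792]
orientation: [2.235, 2.204, -0.0]
contact_force: [0.1, 0.1, 0.1]
grip_width: 0.0515
gripper_force: 0.0
clock: 39.63
tcp_pos: [0.5689, -0.1079, 0.1782]
orientation: [2.926, 1.143, 0.001]
contact_force: [0.6, -0.0, 0.1]
grip_width: 0.0513
gripper_force: 0.0
clock: 40.3
tcp_pos: [0.5846, -0.0301, 0.1777]
orientation: [3.11, 0.437, -0.0]
contact_force: [0.1, -0.6, 0.2]
grip_width: 0.0515
gripper_force: 0.0
```

```bash
python3 -m crank '[[0,-0.0885,0,0,0.2],[0,0,0,0,0.2],[0,0,-0.08,0,0.2],[0,0,-0.12,0,0.2],[0,0,-0.12,0,0.2],[0,0,-0.08,0,0.2],[0,0,0,0,0.2],[0,0,0,0,0.2]]'
python3 -m crank '[[0,0,0,0,0.2]]'
python3 - <<'E'
from h import *
t=r.grab_frame("scene");u=r.grab_frame("top")
cv2.imwrite("pics/s6.png",np.hstack([crop(t,195,90,100,140,4),crop(u,390,170,100,140,4)]))
E
```

```text
clock: 40.97
tcp_pos: [0.5841, -0.0472, 0.0971]
orientation: [-3.111, -0.435, 0.003]
contact_force: [-0.3, -0.2, 1.0]
grip_width: 0.0513
gripper_force: 0.0
clock: 41.05
tcp_pos: [0.5855, -0.047, 0.0986]
orientation: [3.111, 0.436, 0.002]
contact_force: [0.4, -0.2, -0.5]
grip_width: 0.0515
gripper_force: 0.0
```

View pics/s6.png

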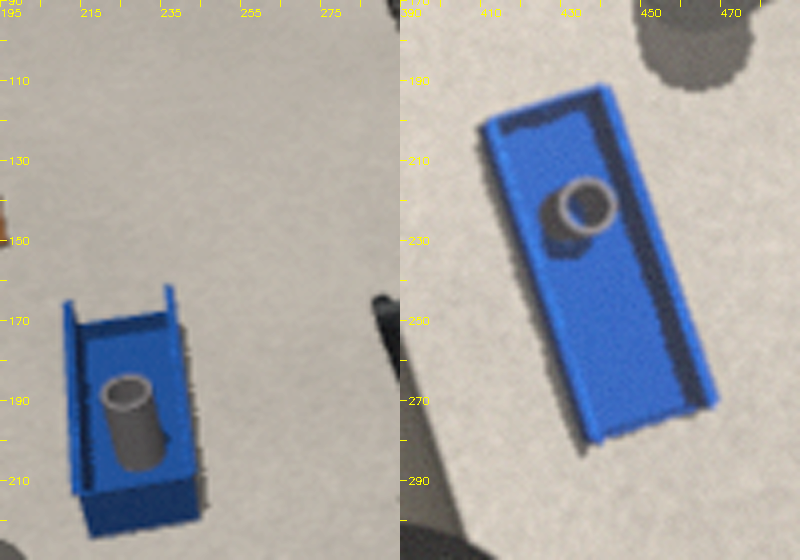

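The narrow sleeve stands upright in the tray, its top at (437,221) in the top view. Continuing with the barrel drift.

```bash
python3 -m crank '[[-0.003,-0.004,-0.08,0,0.2],[0,0,-0.09,0,0.2],[0,0,-0.05,0,0.2],[0,0,-0.015,0,0.2],[0,0,0,0,0.2],[0,0,0,0,0.2],[0,0,0,0,0.2]]' 60
python3 -m crank '[[0,0,0,0,0.0],[0,0,0,0,-0.2],[0,0,0,0,-0.4],[0,0,0,0,-0.6],[0,0,0,0,-0.7],[0,0,0,0,-0.7],[0,0,0,0,-0.7],[0,0,0,0,-0.7]]'
python3 -m crank '[[0,0,0,0,-0.7],[0,0,0,0,-0.7]]' 90
```

```text
clock: 41.73
tcp_pos: [0.585, -0.0476, 0.0516]
orientation: [3.111, 0.436, 0.003]
contact_force: [0.2, 0.2, 0.3]
grip_width: 0.0512
gripper_force: 0.0
clock: 42.4
tcp_pos: [0.5845, -0.0475, 0.0512]
orientation: [3.111, 0.436, 0.001]
contact_force: [-0.9, 0.3, 6.8]
grip_width: 0.0265
gripper_force: 58.8
clock: 42.57
tcp_pos: [0.5846, -0.0475, 0.0513]
orientation: [3.111, 0.436, 0.001]
contact_force: [-1.4, 0.8, 7.0]
grip_width: 0.0258
gripper_force: 87.9
```

```bash
python3 -m crank '[[0,0,0.04,0,-0.7],[0,0,0.08,0,-0.7],[0,0,0.12,0,-0.7],[0,0,0.12,0,-0.7],[0,0,0.12,0,-0.7],[0,0,0.08,0,-0.7],[0,0,0.04,0,-0.7],[-0.03,-0.06,0,0,-0.7]]'
python3 -m crank '[[-0.05,-0.12,0,0,-0.7],[-0.06,-0.15,0,0,-0.7],[-0.06,-0.15,0,0,-0.7],[-0.06,-0.15,0,0,-0.7],[-0.06,-0.15,0,0,-0.7],[-0.06,-0.15,0,0,-0.7],[-0.06,-0.15,0,0,-0.7],[-0.04,-0.12,0,0,-0.7]]'
python3 -m crank '[[-0.03,-0.08,0,0,-0.7],[-0.01,-0.041,0,0,-0.7],[0,0,0,0,-0.7],[0,0,0,0,-0.7],[0,0,0,0,-0.7]]'
```

```text
clock: 43.23
tcp_pos: [0.5798, -0.0566, 0.1723]
orientation: [-3.109, -0.442, -0.007]
contact_force: [1.8, 1.8, -5.1]
grip_width: 0.0258
gripper_force: 89.1
clock: 43.9
tcp_pos: [0.4843, -0.2906, 0.1687]
orientation: [-3.111, -0.432, 0.006]
contact_force: [0.3, -0.9, -4.7]
grip_width: 0.0263
gripper_force: 89.1
clock: 44.32
tcp_pos: [0.4807, -0.3097, 0.17]
orientation: [-3.109, -0.44, 0.0]
contact_force: [0.4, 0.6, -4.2]
grip_width: 0.0258
gripper_force: 89.1
```

Now at (480.7,-309.7,170); I'm stopping short of the floor to check.

```bash
python3 -m crank '[[0,-0.01,-0.06,0,-0.7],[0,0,-0.12,0,-0.7],[0,0,-0.14,0,-0.7],[0,0,-0.12,0,-0.7],[0,0,-0.06,0,-0.7],[0,0,-0.04,0,-0.7],[0,0,0,0,-0.7],[0,0,0,0,-0.7]]'
python3 -m crank '[[0,0,0,0,-0.7],[0,0,0,0,-0.7]]'
```

```text
clock: 44.98
tcp_pos: [0.4808, -0.3137, 0.0629]
orientation: [3.111, 0.437, 0.001]
contact_force: [-0.0, -0.2, -5.4]
grip_width: 0.026
gripper_force: 89.2
clock: 45.15
tcp_pos: [0.4812, -0.3144, 0.0639]
orientation: [3.11, 0.436, 0.003]
contact_force: [0.2, 0.5, -5.3]
grip_width: 0.0258
gripper_force: 89.2
```

```bash
python3 -m crank '[[-0.002,0.012,-0.02,0,-0.7],[0,0,-0.025,0,-0.7],[0,0,0,0,-0.7],[0,0,0,0,-0.7],[0,0,0,0,-0.7]]'
```

```text
clock: 45.57
tcp_pos: [0.4797, -0.3114, 0.0534]
orientation: [-3.111, -0.436, 0.0]
contact_force: [0.7, -0.1, -5.2]
grip_width: 0.0261
gripper_force: 89.2
```

```bash
python3 -m crank '[[0.004,-0.001,-0.006,0,-0.7],[0,0,0,0,-0.7],[0,0,0,0,-0.7]]'
python3 -m crank '[[0,0,-0.005,0,-0.7],[0,0,0,0,-0.7],[0,0,0,0,-0.7]]'
```

```text
clock: 45.82
tcp_pos: [0.4806, -0.3117, 0.0523]
orientation: [3.111, 0.436, 0.0]
contact_force: [-0.4, -0.1, -5.0]
grip_width: 0.026
gripper_force: 89.2
clock: 46.07
tcp_pos: [0.4807, -0.3117, 0.0514]
orientation: [3.111, 0.436, 0.001]
contact_force: [0.2, 0.0, -4.2]
grip_width: 0.026
gripper_force: 89.4
```

```bash
python3 -m crank '[[0,0,-0.004,0,-0.7],[0,0,0,0,-0.7],[0,0,0,0,-0.7]]'
```

```text
clock: 46.32
tcp_pos: [0.4808, -0.3117, 0.0513]
orientation: [3.111, 0.436, 0.001]
contact_force: [-1.5, 1.5, 6.3]
grip_width: 0.026
gripper_force: 90.4
```

```bash
python3 -m crank '[[0,0,0.003,0,-0.7],[0,0,0,0,-0.5],[0,0,0,0,-0.3],[0,0,0,0,-0.1],[0,0,0,0,0.1],[0,0,0,0,0.1],[0,0,0.04,0,0.1],[0,0,0.08,0,0.1]]'
python3 -m crank '[[0,0,0.12,0,0.1],[0,0,0.13,0,0.1],[0,0,0.13,0,0.1],[0,0,0.1,0,0.1],[0,0.1,0,0,0.2],[0,0.16,0,0,0.2],[0,0.16,0,0,0.2],[0,0.16,0,0,0.2]]'
python3 -m crank '[[-0.007,0.16,0,0,0.2],[-0.007,0.16,0,0,0.2],[-0.007,0.16,0,0,0.2],[0,0.1,0,0,0.2],[0,0.0645,0,0,0.2],[0,0,0,0,0.2],[0,0,0,0,0.2],[0,0,0,0,0.2]]'
```

```text
clock: 46.98
tcp_pos: [0.4793, -0.3109, 0.0741]
orientation: [-3.109, -0.436, 0.004]
contact_force: [-0.9, -0.6, 0.4]
grip_width: 0.0466
gripper_force: 0.0
clock: 47.65
tcp_pos: [0.4805, -0.1947, 0.172]
orientation: [3.111, 0.434, 0.002]
contact_force: [0.9, -0.0, -0.0]
grip_width: 0.0513
gripper_force: 0.0
clock: 48.32
tcp_pos: [0.4764, -0.0679, 0.1714]
orientation: [3.111, 0.434, 0.001]
contact_force: [0.5, -0.8, -0.1]
grip_width: 0.0512
gripper_force: 0.0
```

```bash
python3 -m crank '[[0,0.005,-0.1,0,0.2],[0,0,-0.14,0,0.2],[0,0,-0.12,0,0.2],[0,0,-0.1,0,0.2],[0,0,-0.08,0,0.2],[0,0,0,0,0.2],[0,0,0,0,0.2],[0,0,0,0,0.2]]' 40
```

```text
clock: 48.98
tcp_pos: [0.477, -0.0666, 0.0639]
orientation: [3.111, 0.434, 0.002]
contact_force: [0.6, -0.1, 0.6]
grip_width: 0.051
gripper_force: 0.0
```

```bash
python3 -m crank '[[-0.002,-0.001,-0.04,0,0.2],[0,0,-0.017,0,0.2],[0,0,0,0,0.2],[0,0,0,0,0.2],[0,0,0,0,0.2]]'
python3 -m crank '[[0,0,0,0,0.0],[0,0,0,0,-0.2],[0,0,0,0,-0.4],[0,0,0,0,-0.6],[0,0,0,0,-0.8],[0,0,0,0,-0.8],[0,0,0,0,-0.8],[0,0,0,0,-0.8]]'
python3 -m crank '[[0,0,0,0,-0.8],[0,0,0,0,-0.8]]' 60
```

```text
clock: 49.4
tcp_pos: [0.476, -0.0659, 0.0519]
orientation: [3.111, 0.436, 0.0]
contact_force: [0.4, -0.8, -1.3]
grip_width: 0.051
gripper_force: 0.0
clock: 50.07
tcp_pos: [0.4761, -0.0661, 0.0519]
orientation: [3.111, 0.436, 0.0]
contact_force: [-0.3, -0.7, 5.1]
grip_width: 0.0212
gripper_force: 39.2
clock: 50.23
tcp_pos: [0.4761, -0.0661, 0.052]
orientation: [3.111, 0.436, 0.001]
contact_force: [-0.5, -1.3, 5.1]
grip_width: 0.0204
gripper_force: 58.3
```

```bash
python3 -m crank '[[0,0,0.04,0,-0.8],[0,0,0.08,0,-0.8],[0,0,0.12,0,-0.8],[0,0,0.12,0,-0.8],[0,0,0.12,0,-0.8],[0,0,0.08,0,-0.8],[0,0,0.04,0,-0.8],[-0.01,-0.05,0,0,-0.8]]'
python3 -m crank '[[-0.02,-0.1,0,0,-0.8],[-0.027,-0.15,0,0,-0.8],[-0.03,-0.16,0,0,-0.8],[-0.03,-0.16,0,0,-0.8],[-0.03,-0.16,0,0,-0.8],[-0.03,-0.16,0,0,-0.8],[-0.025,-0.15,0,0,-0.8],[-0.015,-0.1,0,0,-0.8]]'
python3 -m crank '[[-0.01,-0.07,0,0,-0.8],[0,-0.041,0,0,-0.8],[0,0,0,0,-0.8],[0,0,0,0,-0.8],[0,0,0,0,-0.8]]'
```

```text
clock: 50.9
tcp_pos: [0.475, -0.0741, 0.1732]
orientation: [-3.11, -0.441, -0.005]
contact_force: [1.0, 0.7, -4.8]
grip_width: 0.0207
gripper_force: 59.2
clock: 51.57
tcp_pos: [0.4294, -0.3076, 0.1698]
orientation: [-3.111, -0.43, 0.005]
contact_force: [0.5, -0.4, -3.8]
grip_width: 0.0201
gripper_force: 59.2
clock: 51.98
tcp_pos: [0.4306, -0.3245, 0.171]
orientation: [-3.109, -0.439, 0.001]
contact_force: [0.5, 0.1, -4.2]
grip_width: 0.0207
gripper_force: 59.1
```

```bash
python3 -m crank '[[0,-0.004,-0.06,0,-0.8],[0,0,-0.12,0,-0.8],[0,0,-0.14,0,-0.8],[0,0,-0.12,0,-0.8],[0,0,-0.06,0,-0.8],[0,0,-0.04,0,-0.8],[0,0,0,0,-0.8],[0,0,0,0,-0.8]]'
python3 -m crank '[[0,0,0,0,-0.8],[0,0,0,0,-0.8]]'
```

```text
clock: 52.65
tcp_pos: [0.4312, -0.3268, 0.0643]
orientation: [3.111, 0.437, 0.001]
contact_force: [0.4, 0.6, -4.2]
grip_width: 0.0205
gripper_force: 59.2
clock: 52.82
tcp_pos: [0.4315, -0.3274, 0.0651]
orientation: [3.11, 0.436, 0.003]
contact_force: [-0.6, -0.6, -4.4]
grip_width: 0.0205
gripper_force: 59.2
```

```bash
python3 -m crank '[[-0.004,0.005,-0.03,0,-0.8],[0,0,-0.025,0,-0.8],[0,0,0,0,-0.8],[0,0,0,0,-0.8],[0,0,0,0,-0.8]]'
```

```text
clock: 53.23
tcp_pos: [0.4296, -0.3258, 0.0526]
orientation: [-3.111, -0.436, 0.001]
contact_force: [0.6, -0.2, -4.4]
grip_width: 0.0211
gripper_force: 59.3
```

```bash
python3 -m crank '[[0.006,-0.002,0.002,0,-0.8],[0,0,0,0,-0.8],[0,0,0,0,-0.8]]'
python3 -m crank '[[0,0,-0.006,0,-0.8],[0,0,0,0,-0.8],[0,0,0,0,-0.8]]'
```

```text
clock: 53.48
tcp_pos: [0.4311, -0.3264, 0.0532]
orientation: [3.111, 0.436, 0.0]
contact_force: [-0.3, 0.1, -4.2]
grip_width: 0.02
gripper_force: 59.3
clock: 53.73
tcp_pos: [0.4311, -0.3265, 0.052]
orientation: [3.111, 0.436, 0.001]
contact_force: [0.5, -0.5, -2.9]
grip_width: 0.0209
gripper_force: 59.4
```

```bash
python3 -m crank '[[0,0,-0.004,0,-0.8],[0,0,0,0,-0.8],[0,0,0,0,-0.8]]'
python3 -m crank '[[0,0,0.003,0,-0.8],[0,0,0,0,-0.6],[0,0,0,0,-0.4],[0,0,0,0,-0.2],[0,0,0,0,0.1],[0,0,0,0,0.1],[0,0,0.04,0,0.1],[0,0,0.08,0,0.1]]'
python3 -m crank '[[0,0,0.12,0,0.1],[0,0,0.14,0,0.1],[0,0,0.14,0,0.1],[0,0,0.14,0,0.1],[0,0,0.1,0,0.1],[0,0.1,0,0,0.1],[0,0.16,0,0,0.1],[0,0.16,0,0,0.1]]'
python3 -m crank '[[0,0.16,0,0,0.1],[0,0.16,0,0,0.1],[0,0.16,0,0,0.1],[0,0.1,0,0,0.1],[0,0,0,0,0.1],[0,0,0,0,0.1],[0,0,0,0,0.1]]'
python3 - <<'E'
from h import *
t=r.grab_frame("top");s=r.grab_frame("scene")
a=np.hstack([crop(t,400,185,80,100,5),crop(s,195,140,65,100,5)])
cv2.imwrite('pics/f.png',a);cv2.imwrite('pics/ftop.png',t)
E
```

```text
clock: 53.98
tcp_pos: [0.4312, -0.3265, 0.052]
orientation: [3.111, 0.436, 0.001]
contact_force: [-2.4, 1.1, 5.6]
grip_width: 0.0205
gripper_force: 60.2
clock: 54.65
tcp_pos: [0.4298, -0.3255, 0.0748]
orientation: [-3.109, -0.436, 0.004]
contact_force: [-0.3, -0.0, -0.1]
grip_width: 0.0471
gripper_force: 0.0
clock: 55.32
tcp_pos: [0.4309, -0.2422, 0.2049]
orientation: [3.11, 0.432, 0.002]
contact_force: [0.0, -0.0, -0.2]
grip_width: 0.0469
gripper_force: 0.0
clock: 55.9
tcp_pos: [0.431, -0.1271, 0.2041]
orientation: [3.111, 0.435, 0.001]
contact_force: [0.3, 0.1, -0.5]
grip_width: 0.0469
gripper_force: 0.0
```

View pics/f.png

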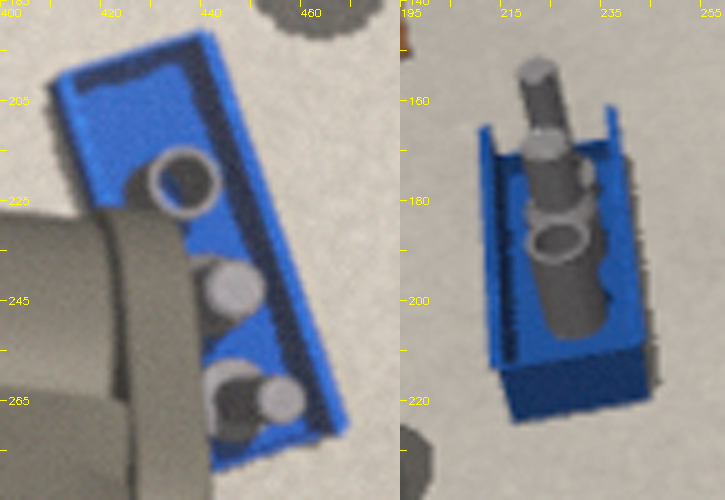

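View pics/ftop.png

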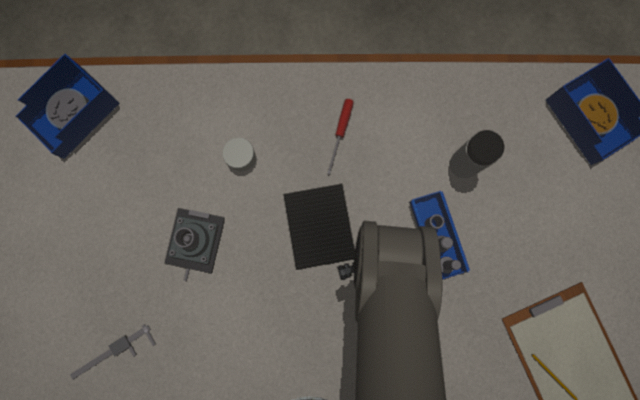

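Everything is in place: the drift tops at (447,242) and (456,264) match the start within about 1 mm. Both sleeves are upright and the bystanders haven't moved, so I'm handing in.

```bash
python3 -c "
from bench import r
print(r.hand_in())"
```

```text
the job is handed in; nothing more can be done
None
```

The job is handed in at about 56 s of 144 s: the wide sleeve is on the bearing, the narrow one stands in its old tray spot, and both drifts are upright within about 1 mm of where they started.

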